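# Re-rack the spare fuses in reverse order

## Robot

A 6-joint arm with a two-finger parallel gripper is mounted at the origin on the work surface. World frame = base frame: x ahead of the robot, y to its left, z up, the work surface at z = 0. Lengths are in m, angles in rad, forces in N, time in s.
With the tool pointing down it reaches from about 0.325 to 0.775 m from the base axis. Payload 5.5 kg.
Tool frame: the origin (TCP) lies between the finger pads, 19 mm behind the fingertips; this is the grasp point; z points along the fingers, y is the direction in which the jaws open and shut (so a half turn about z gives the same grasp; the last joint's range is limited). The gripper opens to 88 mm and grips with 3 to 60 N. Pads are 20 mm wide; open, the fingers measure 115 mm over their backs; the gripper's body (75 mm by 178 mm) begins 61 mm behind the grasp point.
Start: joints at [-1.192, 0.091, 1.231, -0, 1.82, -0.057], TCP at [0.253, -0.544, 0.241] pointing down, gripper open.
Joint ranges: [-2.87, 2.87], [-0.86, 2.18], [0.17, 2.46], [-1.51, 4.65], [0.06, 2.69], [-2.65, 2.65]. Speed limits (rad/s): [2.57, 2.57, 3.01, 3.14, 3.14, 3.14].

## Interface

Orientations are given as a unit quaternion [w, x, y, z].
In Python, from bench import * gives the robot as it stands. Calls block until the motion is done:
- move_to(position, orientation): joint-space move of the TCP to a pose.
- move_l(position, speed=0.15, orientation=None): straight line of the TCP; orientation=None keeps the orientation; speed is the mean speed in m/s.
- movej(angles): joint-space move.
- gripper_open() and close(): open the fingers fully, or close them until they stop; the grip force is fixed at half the most.
- hold(seconds).
- inverse_kinematics(position, orientation): joint angles nearest the present ones, or None.
- state(): the state.
- get_image(name): name is "scene" or "top" or "wrist"; returns a dict with "frame" (480x640x3 uint8, blue, green, red), "depth" (480x640 float32, m along the optical axis (not along the pixel's ray), 0 where there is no reading), "camera_matrix" (3x3 intrinsics, pixels), "view" (4x4, takes a point from world to camera coordinates). Camera axes: x right, y up, looking along -z (the intrinsics and any distortion apply to the point x, -y, -z); pixel columns grow to the right and rows downward; lengths in m; the calibration is good to about 2 mm. A picture is of the moment at which its call begins.
A pose or a line that the arm cannot do raises IKError and nothing moves.
- job_done(): hands the job in, once; it reports no verdict.
The state is a dict: "time": time; "joint_pos": joint angles; "dq": joint speeds; "joint_torque": joint torques, N m; "ee_pos": TCP position; "ee_rot": TCP orientation; "ft_force": force on the tool from outside, world axes, zero at the start; "moment": the same for the moment, N m; "finger_gap": finger opening in m.
Only numpy, scipy, OpenCV 4.12 (cv2) and the standard library are available. Lean on these libraries where they do the work, as an engineer would, in place of code of your own. Each camera call takes 0.05 s, during which the arm holds its last target.

## Task

The new grey tray will hang the other way round, so move the four spare fuses from the aluminium rail into its pockets in reverse order: the fuse at the rail's left end goes into the tray's right-end pocket, and so on along the row (left and right as the robot sees them). Leave each fuse standing upright on the floor of its own pocket, and do not disturb the glass bulb.

Things in the scene. Friction and masses are not known exactly. Their poses are not given: they have to be found in the camera images.
- bottle_fuse: Bottle-shaped white ceramic fuse, 50 mm tall: body 27 mm diameter up to 32 mm, then a shoulder and a brass-capped neck 17 mm diameter from 37 to 50 mm. About 55 g. Origin: centre of its underside, z up. Starts standing upright in its own collar on the aluminium rail; the wide body is the place to grip, with the TCP about 34 mm above its underside (the fingertips then reach to 15 mm).
- thick_fuse: Thick white ceramic cylinder fuse with brass end caps, 22 mm diameter, 58 mm tall. About 50 g. Origin: centre of its underside, z up. Starts standing upright in its own collar on the aluminium rail; it can be gripped across the body with the TCP about 34 mm above its underside. 
- thin_fuse: Thin white ceramic cylinder fuse with brass end caps, 14 mm diameter, 51 mm tall. About 22 g. Origin: centre of its underside, z up. Starts standing upright in its own collar on the aluminium rail; it can be gripped across the body with the TCP about 34 mm above its underside. 
- blade_fuse: Square white ceramic fuse, 24 x 24 mm and 46 mm tall, with a flat steel blade on top (4 mm thick in x, 18 mm wide in y, up to 60 mm above the underside). About 85 g. Origin: centre of its underside, z up. Starts standing upright in its own collar on the aluminium rail; its sides are parallel to the rail's; it can be gripped across the body with the TCP about 34 mm above its underside. 
- bottle_collar: Low black ring round the foot of the bottle fuse at the start: inner diameter 30 mm, outer 38 mm, 8 mm tall. Fixed on the aluminium rail (56 x 212 mm, 12 mm thick); marks where its fuse started. Four collars, 50 mm apart in a row, order shuffled. Origin: centre of its underside, on the rail's top; x away from the robot across the rail, y along the row to the left as the robot sees it, z up.
- thick_collar: The same for the thick fuse: black ring, inner diameter 25 mm, outer 33 mm, 8 mm tall. Fixed on the aluminium rail (56 x 212 mm, 12 mm thick); marks where its fuse started. Four collars, 50 mm apart in a row, order shuffled. Origin: centre of its underside, on the rail's top; x away from the robot across the rail, y along the row to the left as the robot sees it, z up.
- thin_collar: The same for the thin fuse: black ring, inner diameter 17 mm, outer 25 mm, 8 mm tall. Fixed on the aluminium rail (56 x 212 mm, 12 mm thick); marks where its fuse started. Four collars, 50 mm apart in a row, order shuffled. Origin: centre of its underside, on the rail's top; x away from the robot across the rail, y along the row to the left as the robot sees it, z up.
- blade_collar: The same for the blade fuse: black square frame, inner 27 x 27 mm, outer 35 x 35 mm, 8 mm tall. Fixed on the aluminium rail (56 x 212 mm, 12 mm thick); marks where its fuse started. Four collars, 50 mm apart in a row, order shuffled. Origin: centre of its underside, on the rail's top; x away from the robot across the rail, y along the row to the left as the robot sees it, z up.
- tray: Grey plastic tray, fixed, 54 (x) by 204 mm (y), four empty pockets in a row. Origin: centre of its underside; x away from the robot, y along the row to the left as the robot sees it. Pocket centres x = 0, y = +75, +25, -25, -75 mm; 46 x 46 mm inside; floor 4 mm, wall tops 12 mm above the underside; walls 4 mm. Lies in front of or behind the rail, each turned up to 0.2 rad.
- bulb: Clear glass bulb in a round white porcelain holder, loose on the shelf at one side of the racks: holder 72 mm diameter, bulb 55 mm diameter, 106 mm tall in all. Origin: centre of its underside. To be left alone.
Not all that is in view belongs to the job. What is shaped like the bottle_fuse but blue is not meant.

How it is judged:
By the outcome, as a careful person would: the job done as asked, in the order asked, and still so for the second after the job is handed in, with the robot touching nothing.
It also fails if it takes over 90 s, if anything falls off the work surface, if the arm or the gripper's body presses on something with over 40 N, if the wrist force passes 120 N, or if a joint passes its speed limit or range.

## Working session

There is one attempt and no reset: what is moved stays moved. The work goes in short steps, each a Python script; the robot and the scene stay as the last script left them, time stands still between calls to the robot, and variables do not carry over. Pictures are saved under pics/ and viewed, and the job is handed in when it is done.

```bash
mkdir -p pics; ls
python3 - <<'E'
from bench import *
import cv2,numpy as np
for n in ["scene","top","wrist"]:
    d=get_image(n); cv2.imwrite(f"pics/{n}0.png",d["frame"]); np.savez(f"{n}0.npz",**d)
    print(n,np.round(d["camera_matrix"],1).tolist(),np.round(d["view"],3).tolist(),d.keys())
print(state())
E
```

```text
pics
scene [[615.6, 0.0, 310.0], [0.0, 615.6, 239.4], [0.0, 0.0, 1.0]] [[0.787, 0.617, 0.012, -0.458], [-0.402, 0.498, 0.769, 0.186], [0.468, -0.61, 0.64, -1.337], [0.0, 0.0, 0.0, 1.0]] dict_keys(['frame', 'depth', 'camera_matrix', 'view'])
top [[511.5, 0.0, 317.7], [0.0, 511.5, 240.1], [0.0, 0.0, 1.0]] [[-0.007, -1.0, -0.02, 0.025], [0.999, -0.008, 0.041, -0.557], [-0.042, -0.019, 0.999, -0.919], [0.0, 0.0, 0.0, 1.0]] dict_keys(['frame', 'depth', 'camera_matrix', 'view'])
wrist [[365.7, 0.0, 316.8], [0.0, 365.7, 239.5], [0.0, 0.0, 1.0]] [[0.423, -0.906, -0.001, -0.599], [0.869, 0.406, -0.281, 0.034], [0.255, 0.118, 0.96, -0.39], [0.0, 0.0, 0.0, 1.0]] dict_keys(['frame', 'depth', 'camera_matrix', 'view'])
{'time': 0.15, 'joint_pos': array([-1.19172120e+00,  9.16894728e-02,  1.23157436e+00, -3.31320269e-05,
        1.81979039e+00, -5.66715511e-02]), 'dq': array([-0.00070618, -0.00357404, -0.00324918, -0.00156069, -0.00091273,
        0.0014289 ]), 'joint_torque': array([ 1.33672944e-03, -4.47045314e+01, -4.06907237e+01,  6.99236663e-02,
        2.74020270e-02, -1.26088203e-04]), 'ee_pos': array([ 0.25318802, -0.54375877,  0.24048418]), 'ee_rot': array([-7.18733650e-04,  9.76359962e-01,  2.16149694e-01, -1.33144317e-04]), 'ft_force': array([ 0.68397008,  0.40129194, -0.0970691 ]), 'moment': array([-0.01123745,  0.02765324, -0.03316569]), 'finger_gap': 0.08749246815398642}
```

View pics/top0.png

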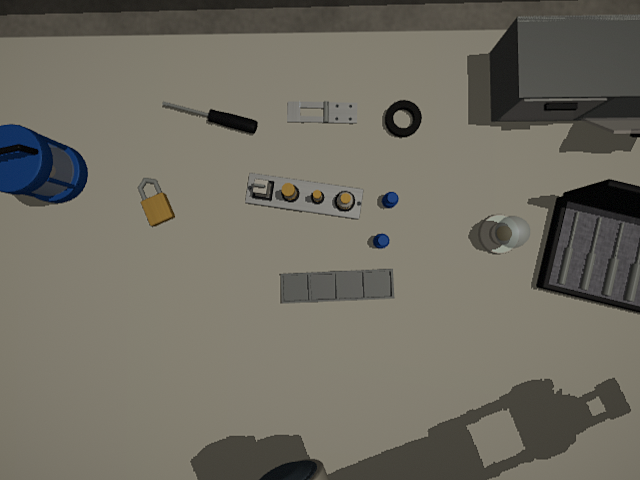

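View pics/scene0.png

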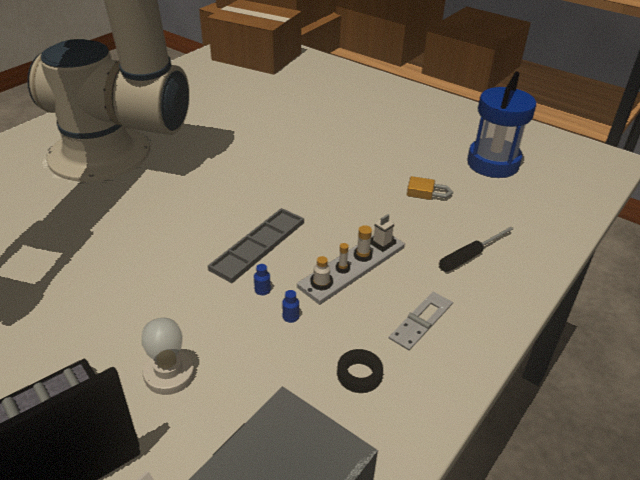

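The top view shows the rail at about (303,195) and the tray at (337,286). Along the rail from the robot's left are blade (261,188), thick (289,191), thin (317,196) and bottle (345,200). Lookalikes for the bottle fuse are the two blue bottles at (391,200) and (381,241), which I won't use. The white ceramic one at (345,200) in its collar is the right one. I'll check it in a close crop and fit the poses.

```bash
cat > h.py <<'E'
import numpy as np,cv2
def cloud(d):
    K=d["camera_matrix"];z=d["depth"].astype(float);V=d["view"]
    v,u=np.mgrid[:480,:640]
    c=np.stack([(u-K[0,2])/K[0,0]*z,-(v-K[1,2])/K[1,1]*z,-z],-1)
    return (c-V[:3,3])@V[:3,:3]
def ray(d,u,v,zw):
    K=d["camera_matrix"];V=d["view"];R=V[:3,:3];o=-R.T@V[:3,3]
    r=R.T@np.array([(u-K[0,2])/K[0,0],-(v-K[1,2])/K[1,1],-1]); return o+r*(zw-o[2])/r[2]
E
python3 - <<'E'
from h import *
d=dict(np.load("top0.npz")); f=d["frame"]
cv2.imwrite("pics/crop0.png",cv2.resize(f[160:315,230:410],None,fx=4.3,fy=3.8,interpolation=cv2.INTER_CUBIC)) if 0 else cv2.imwrite("pics/crop0.png",cv2.resize(f[160:310,230:410],None,fx=4,fy=4,interpolation=cv2.INTER_CUBIC))
P=cloud(d)
z=P[...,2]
print(np.median(z[330:380,100:200]))
print(np.round(P[286,[294,322,350,378]],4))
for nm,(r0,r1,c0,c1),lo,hi in [("rail",(165,225,238,370),.007,.03),("tray",(260,310,270,405),.006,.03)]:
    m=np.zeros((480,640),bool);m[r0:r1,c0:c1]=1
    m&=(z>lo)&(z<hi) ; q=P[m][:,:2].astype(np.float32)
    print(nm,m.sum(),cv2.minAreaRect(q), np.median(z[m]))
for nm,(u,v) in dict(blade=(261,188),thick=(289,191),thin=(317,196),bottle=(345,200)).items():
    w=P[v-14:v+14,u-14:u+14].reshape(-1,3); w=w[w[:,2]>.045];t=w[w[:,2]>w[:,2].max()-.006]; print(nm,len(t),t.mean(0).round(4),w[:,2].max().round(4))
E
```

```text
-0.0004720157364282974
[[ 0.4743  0.065   0.005 ]
 [ 0.474   0.0138  0.0052]
 [ 0.4736 -0.0373  0.0043]
 [ 0.4734 -0.0882  0.0058]]
rail 2854 ((0.6389193534851074, 0.046457439661026), (0.2119240164756775, 0.05651291459798813), 81.14338684082031) 0.012269069626604595
tray 1026 ((0.4741973578929901, -0.016357488930225372), (0.054211732000112534, 0.21086400747299194), 2.1956489086151123) 0.011181847255077697
blade 4 [0.5188 0.0029 0.9417] 0.9417
thick 3 [0.5188 0.0029 0.9417] 0.9417
thin 3 [0.5188 0.0029 0.9417] 0.9417
bottle 4 [0.5188 0.0029 0.9417] 0.9417
```

View pics/crop0.png

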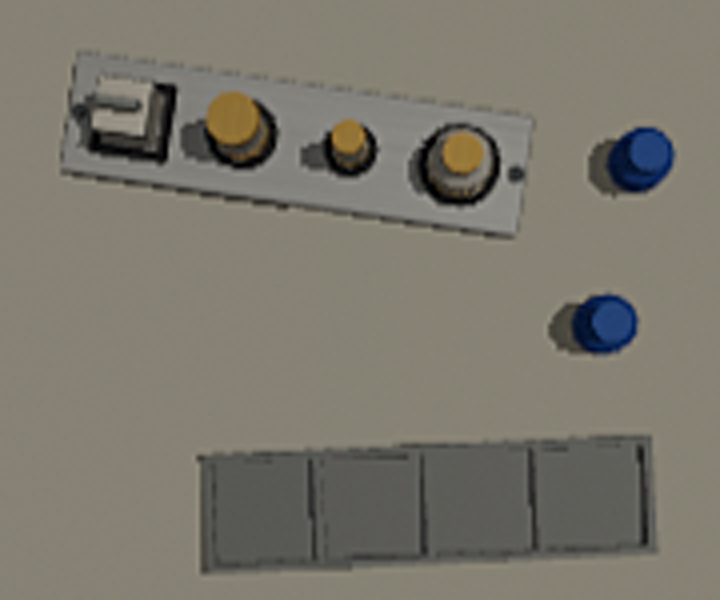

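```bash
python3 - <<'E'
from h import *
d=dict(np.load("top0.npz")); P=cloud(d); P[d["depth"]==0]=np.nan
z=P[...,2]
print("right side max z",np.nanmax(z[180:330,460:640]),np.nanmax(z[10:170,460:640]))
for nm,(u,v) in dict(blade=(259,186),thick=(289,190),thin=(317,194),bottle=(346,198),blue1=(391,200),blue2=(382,240),bulb=(503,233)).items():
    w=P[v-13:v+13,u-13:u+13].reshape(-1,3); w=w[(w[:,2]>.02)&(w[:,2]<.12)];t=w[w[:,2]>w[:,2].max()-.006]; print(nm,len(t),t.mean(0).round(4),w.mean(0).round(4),w[:,2].max().round(4))
E
python3 - <<'E'
from bench import *
from h import *
move_to([0.53,0.015,0.24],[0,1,0,0])
d=get_image("wrist"); cv2.imwrite("pics/w1.png",d["frame"]); np.savez("w1.npz",**d)
print(state()["time"],state()["joint_pos"].round(3))
E
```

```text
right side max z 0.17992179272151962 0.14611221942944164
blade 9 [0.6495 0.1182 0.0736] [0.6477 0.1186 0.0503] 0.078
thick 135 [0.6428 0.0706 0.0703] [0.6406 0.0694 0.0573] 0.0735
thin 51 [0.6351 0.0217 0.0636] [0.6331 0.0213 0.0485] 0.0673
bottle 78 [ 0.6274 -0.028   0.0628] [ 0.6264 -0.0275  0.0453] 0.0663
blue1 79 [ 0.6292 -0.1094  0.0503] [ 0.6277 -0.1078  0.0407] 0.0533
blue2 79 [ 0.5548 -0.0924  0.0502] [ 0.5542 -0.0911  0.0409] 0.0533
bulb 118 [ 0.566  -0.2972  0.1038] [ 0.5645 -0.2909  0.0833] 0.1076
2.425 [-0.037 -0.097  1.421 -0.     1.818  1.535]
```

View pics/w1.png

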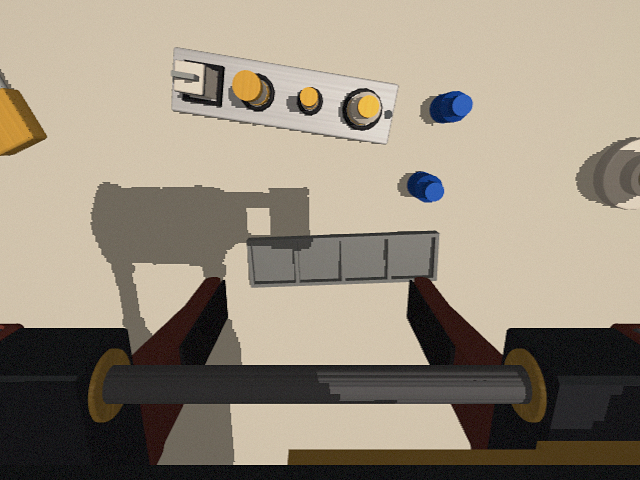

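The wrist view shows the rail from (172,48) to (398,144) with the same fuse order, and the tray from (247,238) to (438,286). The blue bottle at (428,187) is close to the tray's right end. Next I'll cross-check the poses with the wrist depth.

```bash
python3 - <<'E'
from h import *
d=dict(np.load("w1.npz")); P=cloud(d); P[d["depth"]==0]=np.nan
z=P[...,2]
print(np.nanmedian(z[180:230,20:80]))
for nm,(r0,r1,c0,c1),lo,hi in [("rail",(40,150,165,405),.008,.018),("tray",(225,280,240,445),.008,.018),]:
    m=np.zeros((480,640),bool);m[r0:r1,c0:c1]=1
    m&=(z>lo)&(z<hi) ; q=P[m][:,:2].astype(np.float32)
    print(nm,m.sum(),cv2.minAreaRect(q), np.median(z[m]))
for nm,(u,v) in dict(blade=(192,76),thick=(248,86),thin=(309,97),bottle=(368,105),blue2=(428,187)).items():
    w=P[v-18:v+18,u-18:u+18].reshape(-1,3); w=w[(w[:,2]>.02)&(w[:,2]<.12)];t=w[w[:,2]>np.percentile(w[:,2],99)-.006]; print(nm,len(t),(t.max(0)/2+t.min(0)/2).round(4),t.mean(0).round(4),w[:,2].max().round(4))
# tray outer corners from image
E
python3 - <<'E'
from h import *
d=dict(np.load("w1.npz")); f=d["frame"]
cv2.imwrite("pics/w1c.png",cv2.resize(f[225:295,240:445],None,fx=3.9,fy=3.9,interpolation=cv2.INTER_CUBIC))
E
```

```text
-0.0006340615995577818
rail 9176 ((0.6394268870353699, 0.04696778208017349), (0.21223171055316925, 0.0560421496629715), 81.27067565917969) 0.011413761273844717
tray 1775 ((0.47611555457115173, -0.012353375554084778), (0.05288185924291611, 0.20440182089805603), 1.7783762216567993) 0.011107298830313047
blade 131 [0.6504 0.1195 0.0697] [0.6502 0.1189 0.0709] 0.0731
thick 705 [0.6432 0.0713 0.0688] [0.643  0.0713 0.0696] 0.0721
thin 268 [0.6354 0.0222 0.0616] [0.6354 0.0221 0.0627] 0.0646
bottle 380 [ 0.628  -0.0271  0.0612] [ 0.6279 -0.0271  0.0616] 0.0645
blue2 309 [ 0.5552 -0.092   0.0484] [ 0.5555 -0.0916  0.0494] 0.0518
```

View pics/w1c.png

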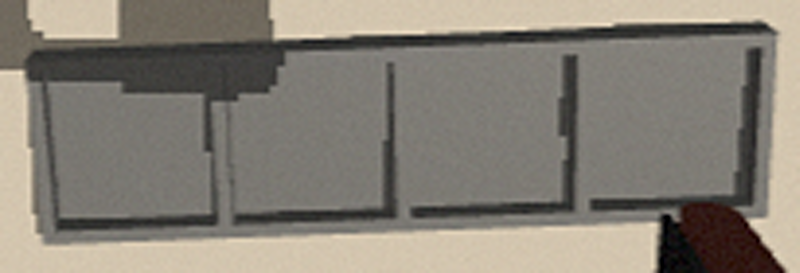

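```bash
cat >> h.py <<'E'
a_r=np.deg2rad(81.2-90); C_r=np.array([.6392,.0467]); a_t=np.deg2rad(1.9); 
def q(th): a=(th+np.pi/2)/2; return [0,np.cos(a),np.sin(a),0]
def slot(C,a,y): return C+y*np.array([-np.sin(a),np.cos(a)])
E
python3 - <<'E'
from h import *
d=dict(np.load("w1.npz"))
p=[ray(d,u,v,.012)[:2] for u,v in [(247.2,240.4),(438.7,232.7),(436.7,279.6),(251.5,286.5)]]
print(np.round(p,4),np.mean(p,0)); 
d=dict(np.load("top0.npz"))
p=[ray(d,u,v,.012)[:2] for u,v in [(230+200/4,160+457/4),(230+650/4,160+437/4),(230+656/4,160+551/4),(230+204/4,160+571/4)]]
print(np.round(p,4),np.mean(p,0));
E
```

```text
[[ 0.4975  0.0886]
 [ 0.5059 -0.1131]
 [ 0.4529 -0.1159]
 [ 0.4448  0.0867]] [ 0.47527037 -0.01341452]
[[ 0.496   0.0899]
 [ 0.5038 -0.1141]
 [ 0.4524 -0.1161]
 [ 0.4444  0.0882]] [ 0.47415952 -0.01303389]
```

```bash
cat >> h.py <<'E'
C_t=np.array([.475,-.0132]); a_t=np.deg2rad(2.1)
from bench import *
def s(tag):
    t=state(); print(tag,"t=%.2f"%t["time"],"gap=%.4f"%t["finger_gap"],"F",t["ft_force"].round(1),"p",t["ee_pos"].round(4),"j6 %.2f"%t["joint_pos"][5])
def pick(y):
    p=slot(C_r,a_r,y); 
    move_to([*p,.15],q(a_r)); move_l([*p,.046],speed=.12); s("down"); close(); s("closed"); move_l([*p,.15],speed=.2); s("lift")
def place(y,th,img=None):
    p=slot(C_t,a_t,y)
    move_to([*p,.13],q(th)); move_l([*p,.06],speed=.15); s("above")
    if img:
        d=get_image("scene"); cv2.imwrite(img,cv2.resize(d["frame"][180:360,200:440],None,fx=3,fy=3))
    move_l([*p,.0388],speed=.05); s("low"); gripper_open(); s("open"); move_l([*p,.15],speed=.2)
E
python3 - <<'E'
from h import *
pick(.075)
place(-.075,a_t+np.pi/2,"pics/p1.png")
d=get_image("wrist"); cv2.imwrite("pics/w2.png",d["frame"]); s("end")
E
```

```text
down t=4.58 gap=0.0880 F [-0.1 -0.  -0.4] p [0.6513 0.1209 0.0473] j6 0.29
closed t=5.58 gap=0.0237 F [-0.3  0.1 -0. ] p [0.6507 0.1208 0.046 ] j6 0.29
lift t=6.25 gap=0.0236 F [ 0.2 -0.6 -1. ] p [0.6503 0.1207 0.1487] j6 0.29
above t=8.72 gap=0.0238 F [-0.9 -0.3 -0.7] p [ 0.4781 -0.0881  0.0606] j6 -1.86
low t=9.35 gap=0.0238 F [ 0.2  0.3 -0. ] p [ 0.4775 -0.0881  0.0383] j6 -1.86
open t=10.43 gap=0.0880 F [ 1.2 -0.2 -0. ] p [ 0.4778 -0.0882  0.0388] j6 -1.86
end t=11.19 gap=0.0879 F [-0.1  1.1 -0.4] p [ 0.477  -0.088   0.1481] j6 -1.86
```

View pics/w2.png

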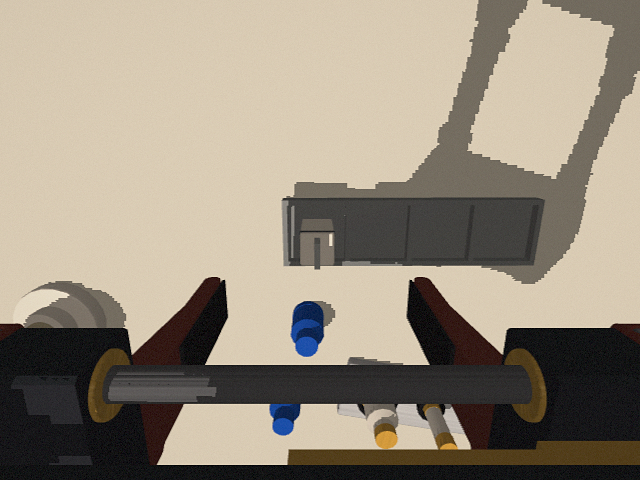

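View pics/p1.png

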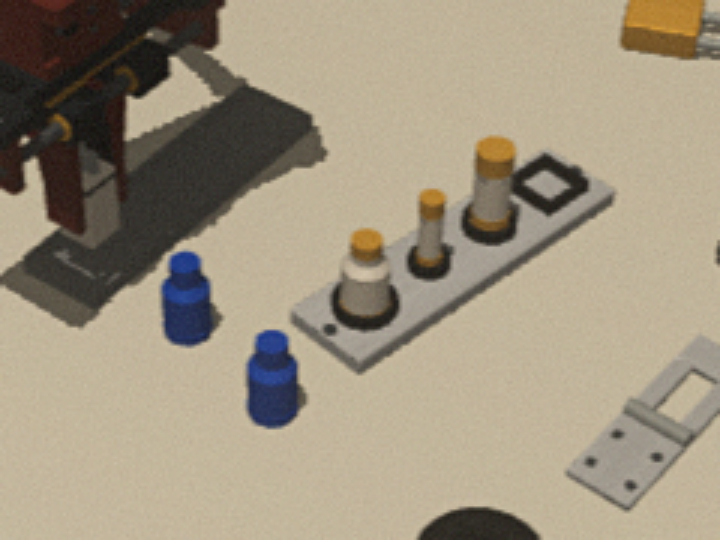

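In the wrist view, which looks from the other side, the blade fuse stands at (317,243) in the robot's right-end pocket, and the blue bottles and the bulb haven't moved. On to thick, thin and bottle.

Run:
```python
from h import *
pick(.025); place(-.025,a_t)
d=get_image("wrist"); cv2.imwrite("pics/w3.png",d["frame"])
```

```text
down t=14.01 gap=0.0879 F [ 0.4 -0.3  0.6] p [0.6437 0.0714 0.0472] j6 0.21
closed t=15.03 gap=0.0215 F [-0.3 -0.3 -0.9] p [0.643  0.0714 0.046 ] j6 0.21
lift t=15.70 gap=0.0216 F [-0.7  0.4 -1.5] p [0.6427 0.0714 0.1488] j6 0.21
above t=17.13 gap=0.0210 F [ 0.5 -0.1 -1.4] p [ 0.4766 -0.0379  0.0605] j6 -0.19
low t=17.71 gap=0.0215 F [0.3 0.3 0. ] p [ 0.4757 -0.0382  0.0385] j6 -0.19
open t=18.82 gap=0.0878 F [-0.  -0.2  0.8] p [ 0.4759 -0.0382  0.0388] j6 -0.19
```

View pics/w3.png

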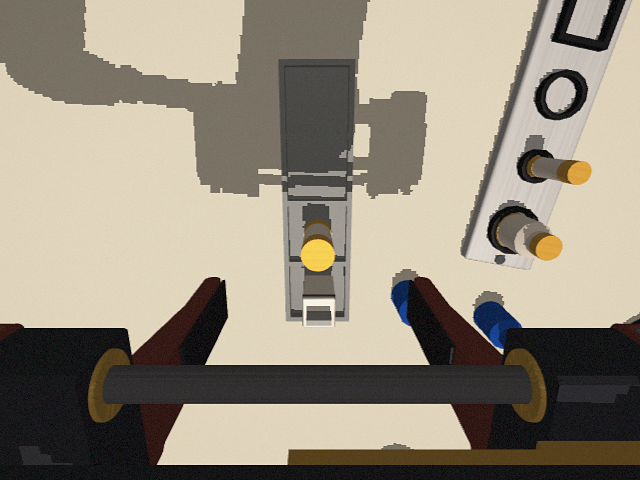

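The thick fuse stands at (317,240) in the second pocket from the right, and the blade is still in place at (318,300).

Run:
```python
from h import *
pick(-.025); place(.025,a_t)
d=get_image("wrist"); cv2.imwrite("pics/w4.png",d["frame"])
```

```text
down t=21.31 gap=0.0879 F [0.2 0.  0.6] p [0.636  0.022  0.0473] j6 0.13
closed t=22.44 gap=0.0131 F [ 0.1  0.2 -1. ] p [0.6354 0.022  0.046 ] j6 0.13
lift t=23.11 gap=0.0136 F [-0.1 -0.2 -0.8] p [0.635  0.022  0.1487] j6 0.13
above t=24.42 gap=0.0133 F [-0.1  1.   0. ] p [0.4748 0.0118 0.0605] j6 -0.08
low t=24.99 gap=0.0135 F [-0.2  0.1  0.4] p [0.4739 0.0118 0.0385] j6 -0.08
open t=26.20 gap=0.0878 F [-0. -0.  0.] p [0.4741 0.0118 0.0388] j6 -0.08
```

View pics/w4.png

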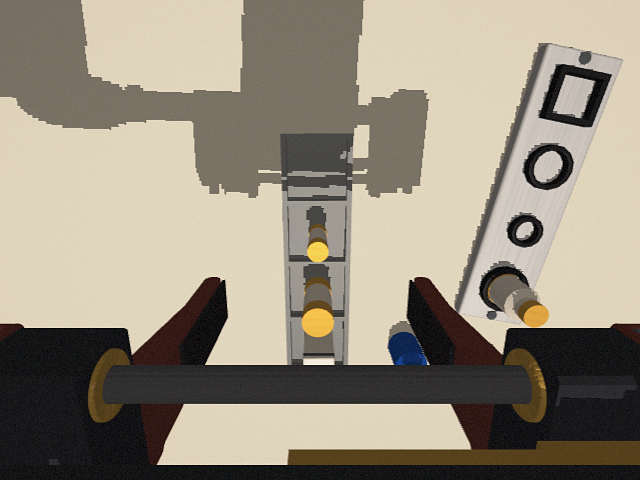

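The thin fuse stands at (317,235) in the third pocket, with thick behind it at (318,305). Only the bottle fuse is left on the rail.

Run:
```python
from h import *
pick(-.075); place(.075,a_t)
p=state()["ee_pos"]; move_to([.40,.30,.25],q(0)); s("away")
for n in ["top","scene"]:
    d=get_image(n); np.savez(n+"9.npz",**d); f=d["frame"]
    c=f[160:310,230:410] if n=="top" else f[160:400,120:440]
    k=4 if n=="top" else 2.5
    cv2.imwrite(f"pics/{n}9.png",cv2.resize(c,None,fx=k,fy=k,interpolation=cv2.INTER_CUBIC))
    if n=="top":
        P=cloud(d); P[d["depth"]==0]=np.nan
        for nm,y in dict(blade=-.075,thick=-.025,thin=.025,bottle=.075,blue2=None,blue1=0,bulb=0).items():
            c=dict(blue2=(.5548,-.0924),blue1=(.6292,-.1094),bulb=(.566,-.297)).get(nm); c=slot(C_t,a_t,y) if c is None else np.array(c)
            m=(np.hypot(*(P[...,:2]-c).transpose(2,0,1))<.024)&(P[...,2]>.02); w=P[m]; t=w[w[:,2]>w[:,2].max()-.007]
            print(nm,c.round(4),t.mean(0).round(4),w[:,2].max().round(4))
```

```text
down t=28.65 gap=0.0878 F [ 0.5 -0.3 -0.1] p [ 0.6283 -0.0274  0.0473] j6 0.06
closed t=29.62 gap=0.0260 F [ 0.4 -0.6  1.1] p [ 0.6277 -0.0274  0.046 ] j6 0.06
lift t=30.29 gap=0.0260 F [-0.3  0.  -0.5] p [ 0.6273 -0.0274  0.1487] j6 0.06
above t=31.66 gap=0.0260 F [ 0.4 -0.6 -0.4] p [0.473  0.0614 0.0605] j6 0.02
low t=32.23 gap=0.0261 F [1.1 0.2 0. ] p [0.4721 0.0617 0.0385] j6 0.02
open t=33.28 gap=0.0881 F [-0.5  0.6  0.7] p [0.4722 0.0618 0.0388] j6 0.02
away t=35.03 gap=0.0878 F [-0.5 -0.6 -0.6] p [0.4002 0.2992 0.2486] j6 0.57
blade [ 0.4777 -0.0881] [ 0.4769 -0.0874  0.0641] 0.0681
thick [ 0.4759 -0.0382] [ 0.4755 -0.0383  0.0623] 0.0656
thin [0.4741 0.0118] [0.4739 0.0113 0.0552] 0.0587
bottle [0.4723 0.0617] [0.472  0.0612 0.0541] 0.0587
blue2 [ 0.5548 -0.0924] [ 0.5547 -0.0924  0.0499] 0.0527
blue1 [ 0.6292 -0.1094] [ 0.6293 -0.1097  0.0505] 0.0543
bulb [ 0.566 -0.297] [ 0.5661 -0.3052  0.1042] 0.1086
```

View pics/top9.png

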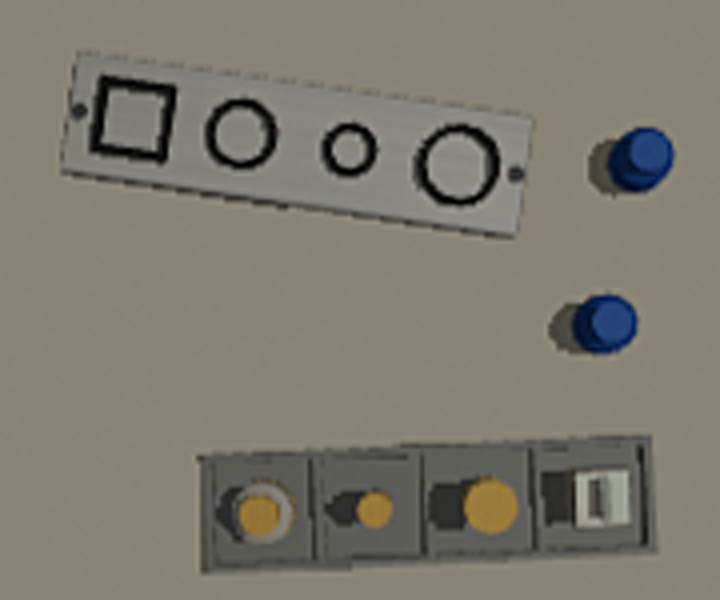

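View pics/scene9.png

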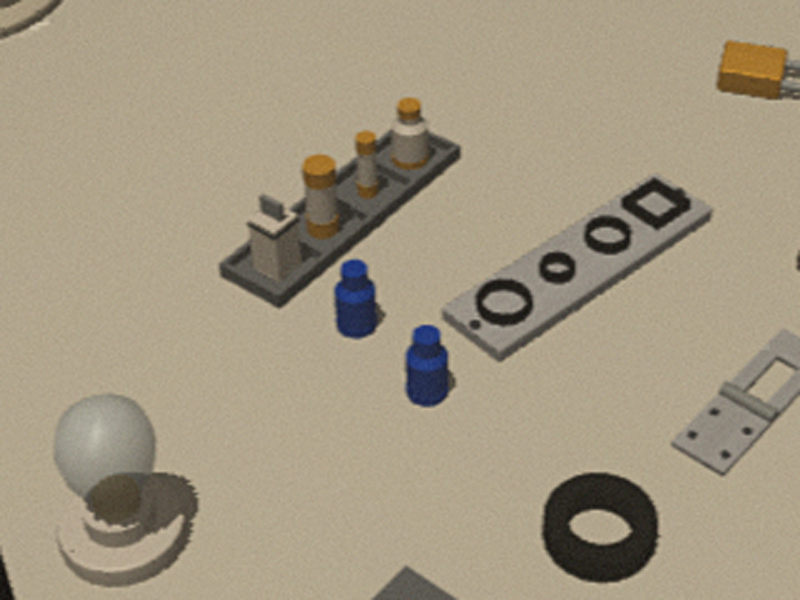

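The top crop shows, from left to right, bottle (258,513), thin (375,508), thick (490,505) and blade (602,498), each centred in its own pocket and upright. The bulb's y reads 8 mm different from before, but I used a different selection window. I'll compare like for like before handing in.

Run:
```python
from h import *
a=dict(np.load("scene0.npz"))["frame"];b=dict(np.load("scene9.npz"))["frame"]
d=cv2.absdiff(a,b)[300:400,130:205]; print("bulb img diff scene",d.mean(),d.max())
for n in("top0","top9"):
    d=dict(np.load(n+".npz"));P=cloud(d);P[d["depth"]==0]=np.nan
    m=(np.hypot(P[...,0]-.566,P[...,1]+.297)<.06)&(P[...,2]>.02);w=P[m];print(n,w.mean(0).round(4))
job_done(); s("done")
```

```text
bulb img diff scene 3.0291111111111113 17
top0 [ 0.5653 -0.2992  0.0889]
top9 [ 0.5653 -0.2993  0.0892]
the job is handed in; nothing more can be done
the job is handed in; nothing more can be done
```

All four spare fuses are now in the tray in reverse order, and I've handed the job in after about 35 s of the 90 s allowed. Seen from the robot, the tray reads bottle, thin, thick, blade from left to right.

**Fuses:** The last top and scene pictures show each fuse upright in its own pocket, within about 1 mm of the pocket centre. Top heights match fuses standing on the tray floor, apart from about 2–4 mm of depth noise. The blade fuse stands a quarter turn round, because I opened the jaws along the tray there to stay clear of a nearby blue bottle.

**Bulb and other things:** The blue bottles did not move. One bulb reading first differed by 8 mm because I had used a different measuring window. Measured the same way before and after, the bulb agrees to about 0.1 mm in the horizontal plane. Wrist force stayed within about 2 N wherever I read it, and the gripper was clear of everything at hand-in.

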